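Sort the loose bench pieces into the trays of their kind

TASK

Sort the two steel discs, the white sample cup and the check weight that lie loose on the bench into the three trays: each tray already has one fixed specimen at one end that shows its kind, so put each piece into the tray that holds its own kind. Set every piece down (do not drop it) on the tray's free floor, the discs flat side by side and not stacked, the cup upright with its mouth up, the weight standing. Leave the tape roll and the bottle that stand among them where they are.

Things in the scene. Friction and masses are not known exactly. Their poses are not given: they have to be found in the camera images.
- thick_disc_center (a point): Thick steel disc, loose: 38 mm across, 14 mm high, lying flat, about 0.12 kg, small dents in its top. The point is its centre, 7 mm above its underside; z up.
- thin_disc_center (a point): Thin steel disc, loose: 33 mm across, 9 mm high, lying flat, about 0.06 kg, small dents in its top. The point is its centre, 4.5 mm above its underside; z up.
- cup_center (a point): White moulded sample cup, loose, hollow and open at the top: 33 mm across the rim, slightly narrower at the foot, 21 mm high, about 0.02 kg, stiff enough to be gripped across its outside. The point is its centre, 10.5 mm above its underside; z up towards the mouth.
- weight_center (a point): Steel check weight, loose: upright cylinder 25 mm across with a knob on top, 32 mm high in all, 0.1 kg. The point is its centre, 16 mm above its underside; z up towards the knob.
- tray_disc: Grey open tray for discs, fixed, 108 mm (x) by 188 mm (y) outside, 14 mm high; walls and floor 4 mm thick. The three trays are alike but for the specimen. Origin: centre of the underside, z up. A steel disc (33 mm across, 10 mm high) is fixed on the floor 65 mm from the origin to the tray's -y (robot's right); the rest of the floor is free.
- tray_cup: Grey open tray for cups, fixed, 108 mm (x) by 188 mm (y) outside, 14 mm high; walls and floor 4 mm thick. The three trays are alike but for the specimen. Origin: centre of the underside, z up. A white sample cup (32 mm across, 22 mm high) is fixed on the floor 65 mm from the origin to the tray's -y (robot's right); the rest of the floor is free.
- tray_weight: Grey open tray for weights, fixed, 108 mm (x) by 188 mm (y) outside, 14 mm high; walls and floor 4 mm thick. The three trays are alike but for the specimen. Origin: centre of the underside, z up. A steel check weight with a knob (20 mm across, 26 mm high) is fixed on the floor 65 mm from the origin to the tray's -y (robot's right); the rest of the floor is free.
- tape_center (a point): Bystander: roll of tape lying flat, loose, 67 mm across, 18 mm high. The point is its centre, 9 mm up. It stays where it is.
- bottle_center (a point): Bystander: white plastic bottle with a red screw cap, loose, standing, 47 mm across, 84 mm high. The point is on its axis, 35 mm up. It stays where it is.

How it is judged:
By the outcome, as a careful person would: the job done as asked, in the order asked, and still so for the second after the job is handed in, with the robot touching nothing.
It also fails if it takes over 104 s, if anything falls off the work surface, if the arm or the gripper's body presses on something with over 40 N, if the wrist force passes 120 N, or if a joint passes its speed limit or range.

ROBOT

A 6-joint arm with a two-finger parallel gripper is mounted at the origin on a cart in front of the work surface, level with it; the furniture and walls round the work are solid. World frame = base frame: x ahead of the robot, y to its left, z up, the work surface at z = 0. Lengths are in mm, angles in rad, forces in N, time in s.
With the tool pointing down it reaches from about 375 to 925 mm from the base axis. Payload 5.7 kg.
Tool frame: the origin (TCP) lies on the centre line of the jaws, within the pads' length; the fingertips stand 17 mm ahead of it and the grasp point (between the pads) lies 2 mm behind it (manip.tip_reach is the distance from the TCP to the fingertips, in mm); z points along the fingers, x is the direction in which the jaws open and shut, and the axes are right-handed (so a half turn about z gives the same grasp; the last joint's range is limited). The gripper opens to 88 mm and grips with 3 to 60 N. Pads are 20 mm wide; open, the fingers measure 115 mm over their backs; the gripper's body (75 mm by 178 mm) begins 61 mm behind the grasp point.
Start: joints at [-1.379, 0.359, 1.51, -0, 1.272, -0.115], TCP at [181.191, -571.957, 239.623] pointing down, gripper open.
Joint ranges: [-2.97, 2.97], [-1.01, 2.36], [0.21, 2.38], [-0.96, 4.11], [0.2, 2.71], [-2.98, 2.98]. Speed limits (rad/s): [2.39, 2.39, 3.14, 3.14, 3.14, 3.14].

INTERFACE

Orientations are given as a 3x3 rotation matrix whose columns are the frame's x, y, z axes.
In Python, from cell import manip gives the robot as it stands. The module is installed in compiled form; this text tells all that it offers.
- The arm moves only by the shell command python3 -m creep 'ROWS' [FORCE]. ROWS is JSON, a list of rows, each a list of 3 entries, a list of its own where there are three numbers: the shift along the tool's x, y, z in m, then the turn about the tool's z in rad, then the finger opening in m, from 0 to 0.0878. A call has 1 to 8 rows; each row shifts and turns the pose as measured when the row begins, along the tool's axes as they then stand; what a row does not reach is not made up. A row lasts 1/12 s, in which the tool goes at most 41.7 mm and 7.16 degrees, less where a joint would pass 70% of its speed; a pose out of reach is approached as far as the arm can. A call with a gripper value outside its range is refused whole. The fingers move at their own pace and stop on an object; FORCE is the grip in N (left out, the last holds). Time passes only in rows, so rows that do not move let the fingers close. It gives the time, the measured TCP pose, the force and the opening at its end, in the units of the state.
- manip.sense(): the state, without advancing time (a new reading comes with each control period).
- manip.get_image(name): name is "scene" or "top"; returns the picture (480x640x3 uint8, blue, green, red); there is no depth.
- manip.camera_info(name): a dict with "fx", "fy", "cx", "cy" (pixels), "rvec" (rotation vector, rad) and "tvec" (3), from world to camera coordinates, as OpenCV has them. Camera axes: x right, y down, z forward; pixel columns grow to the right and rows downward; lengths in mm; the calibration is good to about 2 mm. A picture is of the moment at which its call begins. camera_info takes no time and is no camera call.
- manip.hand_in(): hands the job in, once; it reports no verdict.
The state is a dict: "time": time; "joint_positions": joint angles; "qvel": joint speeds; "effort": joint torques, N m; "ee_pos": TCP position; "ee_rot": TCP orientation; "ft_force": force on the tool from outside, world axes, zero at the start; "moment": the same for the moment, N m; "width": opening from 0.0 (shut) to 1.0 (fully open).
Only numpy, scipy, OpenCV 4.12 (cv2) and the standard library are available. Lean on these libraries where they do the work, as an engineer would, in place of code of your own. Each camera call takes 0.05 s, during which the arm holds its last target. There are 200 camera calls.

## Working session

There is one attempt and no reset: what is moved stays moved. The work goes in short steps, Python scripts to look and compute and a shell command to move; the robot and the scene stay as the last step left them, time stands still between calls to the robot, and variables do not carry over. Pictures are saved under pics/ and viewed, about 12 in all and at most 16, crops included, and the job is handed in when it is done.

```bash
mkdir -p pics; cat > h.py <<'E'
import cv2,numpy as np
from cell import manip
def ray(cam,u,v,z):
    c=manip.camera_info(cam);R=cv2.Rodrigues(np.array(c['rvec'],float))[0];t=np.array(c['tvec'],float).ravel()
    d=R.T@np.array([(u-c['cx'])/c['fx'],(v-c['cy'])/c['fy'],1]);o=-R.T@t
    return o+d*(z-o[2])/d[2]
def proj(cam,p):
    c=manip.camera_info(cam);R=cv2.Rodrigues(np.array(c['rvec'],float))[0];q=R@np.array(p,float)+np.array(c['tvec'],float).ravel()
    return np.round([c['fx']*q[0]/q[2]+c['cx'],c['fy']*q[1]/q[2]+c['cy']],1)
E
python3 - <<'E'
from h import *
for n in("top","scene"):
    cv2.imwrite(f"pics/{n}0.png",manip.get_image(n));c=manip.camera_info(n)
    R=cv2.Rodrigues(np.array(c['rvec'],float))[0];print(n,c,-R.T@np.array(c['tvec'],float).ravel())
s=manip.sense();print(s['time'],s['ee_pos'],np.round(s['ee_rot'],3),s['width'])
E
```

```text
top {'fx': 568.404871812251, 'fy': 568.404871812251, 'cx': 319.7874592687529, 'cy': 249.49518601172298, 'rvec': array([ 2.00795564, -2.22222144,  0.22076273]), 'tvec': array([  39.8451114 ,  510.76688788, 1143.03662222])} [ 273.26759183    7.14640476 1222.40620031]
scene {'fx': 509.9132469114795, 'fy': 509.9132469114795, 'cx': 318.33191886574207, 'cy': 239.4735996085032, 'rvec': array([ 1.13685637, -1.97100414,  1.25700341]), 'tvec': array([240.90887095, 237.11016806, 728.8401034 ])} [-363.64438955  490.13225015  522.49339473]
0.1 [ 181.09217609 -571.37556258  238.90795344] [[ 0.302 -0.953 -0.   ]
 [-0.953 -0.302  0.002]
 [-0.002 -0.    -1.   ]] 0.9976553050825739
```

View pics/top0.png

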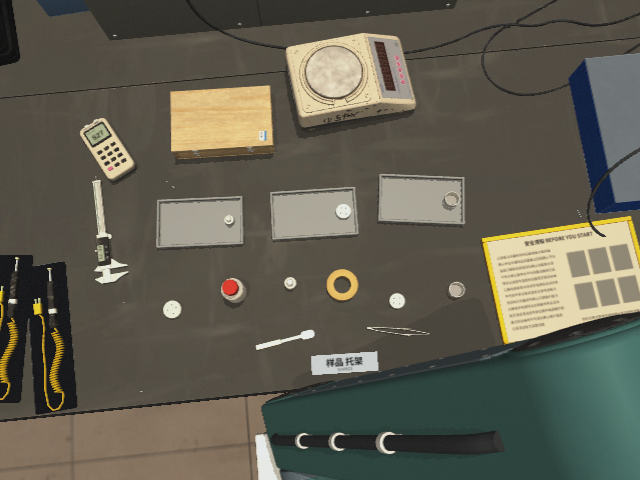

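View pics/scene0.png

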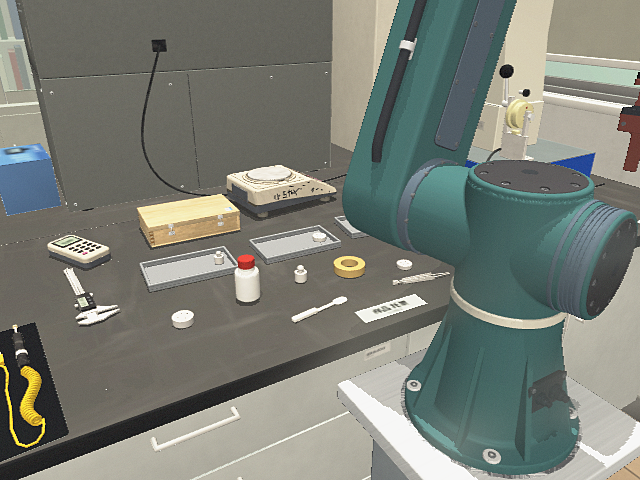

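The top view shows, from left to right, the weight tray (200,222), the disc tray (314,213) and the cup tray (421,200). The loose pieces are discs at (172,309) and (397,300), the weight at (290,283) and the cup at (457,289). The bottle is at (232,290) and the tape at (342,285). The scene view agrees.

```bash
cat > m.py <<'E'
from h import *
def blobs(im,pts,thr,r=22):
    g=im.max(2).astype(int); out=[]
    for (u,v,z) in pts:
        m=np.zeros(g.shape,np.uint8);m[v-r:v+r,u-r:u+r]=(g[v-r:v+r,u-r:u+r]>thr)*255
        cs=[c for c in cv2.findContours(m,cv2.RETR_EXTERNAL,cv2.CHAIN_APPROX_NONE)[0] if len(c)>5]
        c=max(cs,key=cv2.contourArea);(x,y),rr=cv2.minEnclosingCircle(c);out.append((x,y,rr))
    return out
E
python3 - <<'E'
from m import *
im=cv2.imread('pics/top0.png')
P=dict(discL=(172,309,14),discR=(397,300,9),weight=(290,283,26),cup=(457,289,21),specW=(229,220,28),specD=(343,212,14),specC=(452,200,26))
for k,p in P.items():
    (x,y,r),=blobs(im,[p],150,14);a=ray('top',x,y,p[2]);b=ray('top',x+r,y,p[2])
    print(k,np.round([x,y,r],1),a.round(1),'diam',round(2*np.linalg.norm(b-a),1), 'R',np.hypot(a[0],a[1]).round())
for n,cs in dict(W=[(157,199),(242,197),(243,243),(157,248)],D=[(271,192),(354,187),(357,235),(274,240)],C=[(380,174),(464,178),(464,224),(379,219)]).items():
    print(n,[ray('top',u,v,14)[:2].round() for u,v in cs],np.mean([ray('top',u,v,14)[:2] for u,v in cs],0).round(1))
print('bottle',ray('top',229,287,84),'tape',ray('top',342,285,18))
up=np.hstack([cv2.resize(im[170:330,140:260],None,fx=3.2,fy=3.2),cv2.resize(im[170:330,375:485],None,fx=3.2,fy=3.2)])
cv2.imwrite('pics/c1.png',up[:,:800])
E
```

```text
discL [171.5 308.9   9. ] [423.7 314.1  14. ] diam 38.5 R 527.0
discR [396.6 300.5   7.8] [ 393.5 -165.     9. ] diam 33.3 R 427.0
weight [289.7 282.4   5.9] [452.9  58.3  26. ] diam 25.0 R 457.0
cup [456.2 289.1   7.9] [ 403.6 -292.2   21. ] diam 33.4 R 498.0
specW [228.5 219.5  19.1] [603.2 178.   28. ] diam 82.9 R 629.0
specD [342.5 211.5  19.1] [599.7 -70.9  14. ] diam 84.0 R 604.0
specC [448.5 199.5  17.1] [ 599.9 -303.5   26. ] diam 74.7 R 672.0
W [array([670., 334.]), array([655., 147.]), array([551., 152.]), array([559., 339.])] [608.9 243.1]
D [array([660.,  82.]), array([ 653., -102.]), array([544., -97.]), array([551.,  85.])] [602.   -8.1]
C [array([ 677., -163.]), array([ 649., -348.]), array([ 545., -332.]), array([ 575., -149.])] [ 611.3 -248.1]
bottle [447.32894307 178.64181586  84.        ] tape [437.27973783 -51.91977042  18.        ]
```

View pics/c1.png

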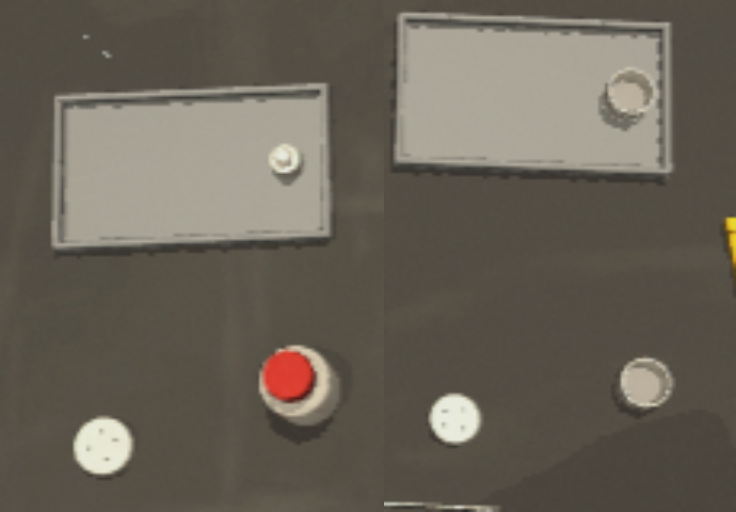

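```bash
python3 -m creep '[[[0,0,0],-0.12,0.087],[[0,0,0],-0.12,0.087],[[0,0,0],-0.12,0.087],[[0,0,0],-0.12,0.087],[[0,0,0],-0.12,0.087],[[0,0,0],-0.12,0.087],[[0,0,0],-0.12,0.087],[[0,0,0],-0.12,0.087]]' 30
cat > st.py <<'E'
import sys
from h import *
s=manip.sense();p=s['ee_pos'];R=s['ee_rot'];R=np.array(R).reshape(3,3)
print('t',round(s['time'],2),'p',np.round(p,1),'yaw',round(float(np.degrees(np.arctan2(R[1,0],R[0,0]))),2),'z',R[:,2].round(3),'F',np.round(s['ft_force'],1),'w mm',round(s['width']*88,1))
if len(sys.argv)>3: print('tool shift mm',(R.T@(np.array(list(map(float,sys.argv[1:4])))-p)).round(1))
E
python3 st.py
```

```text
time: 0.77
ee_pos: [180.5, -568.3, 234.9]
ee_rot: [[0.964, -0.265, -0.002], [-0.265, -0.964, 0.01], [-0.004, -0.009, -1.0]]
ft_force: [0.5, 0.1, 0.9]
width: 0.992
t 0.77 p [ 180.5 -568.3  234.9] yaw -15.38 z [-0.002  0.01  -1.   ] F [0.5 0.1 0.9] w mm 87.3
```

```bash
python3 -m creep '[[[0,0,0],-0.1,0.087],[[0,0,0],-0.1,0.087],[[0,0,0],-0.07,0.087],[[0.035,0,0],0,0.087],[[0.035,0,0],0,0.087],[[0.035,0,0],0,0.087],[[0.035,0,0],0,0.087],[[0.035,0,0],0,0.087]]' 30; python3 -m creep '[[[0.035,0,0],0,0.087],[[0.035,0,0],0,0.087],[[0,-0.04,0],0,0.087],[[0,-0.04,0],0,0.087],[[0,-0.04,0],0,0.087],[[0,-0.04,0],0,0.087],[[0,-0.04,0],0,0.087],[[0,-0.04,0],0,0.087]]' 30; python3 st.py 424 314 100
```

```text
time: 1.43
ee_pos: [352.9, -563.3, 230.3]
ee_rot: [[1.0, 0.013, -0.008], [0.013, -1.0, 0.018], [-0.008, -0.018, -1.0]]
ft_force: [-0.1, -0.4, 0.6]
width: 0.99
time: 2.1
ee_pos: [431.3, -320.3, 223.3]
ee_rot: [[1.0, 0.013, -0.009], [0.014, -1.0, 0.021], [-0.009, -0.021, -1.0]]
ft_force: [1.8, -0.0, 0.3]
width: 0.994
t 2.1 p [ 431.3 -320.3  223.3] yaw 0.78 z [-0.009  0.021 -1.   ] F [ 1.8 -0.   0.3] w mm 87.4
tool shift mm [   2.5 -631.6  136.7]
```

```bash
python3 -m creep '[[[0,-0.04,0],0,0.087],[[0,-0.04,0],0,0.087],[[0,-0.04,0],0,0.087],[[0,-0.04,0],0,0.087],[[0,-0.04,0],0,0.087],[[0,-0.04,0],0,0.087],[[0,-0.04,0],0,0.087],[[0,-0.04,0],0,0.087]]' 30;  python3 st.py 424 314 100
```

```text
time: 2.77
ee_pos: [421.5, 12.5, 228.7]
ee_rot: [[1.0, 0.009, -0.012], [0.01, -1.0, 0.024], [-0.012, -0.024, -1.0]]
ft_force: [1.0, -0.1, -0.7]
width: 0.987
t 2.77 p [421.5  12.5 228.7] yaw 0.56 z [-0.012  0.024 -1.   ] F [ 1.  -0.1 -0.7] w mm 86.9
tool shift mm [   7.  -298.2  135.9]
```

```bash
python3 -m creep '[[[0,-0.04,0],0,0.087],[[0,-0.04,0],0,0.087],[[0,-0.04,0],0,0.087],[[0,-0.04,0],0,0.087],[[0,-0.04,0.02],0,0.087],[[0,-0.04,0.03],0,0.087],[[0.003,-0.03,0.03],0,0.087],[[0.003,-0.01,0.03],0,0.087]]' 30;  python3 st.py 424 314 50
```

```text
time: 3.43
ee_pos: [424.0, 300.8, 137.8]
ee_rot: [[1.0, 0.014, 0.003], [0.014, -0.999, 0.032], [0.003, -0.032, -0.999]]
ft_force: [0.9, -1.0, 1.4]
width: 0.989
t 3.43 p [424.  300.8 137.8] yaw 0.8 z [ 0.003  0.032 -0.999] F [ 0.9 -1.   1.4] w mm 87.0
tool shift mm [ -0.1 -10.3  88.2]
```

```bash
python3 -m creep '[[[0,-0.005,0.025],0,0.087],[[0,-0.005,0.025],0,0.087],[[0,0,0.02],0,0.087],[[0,0,0.01],0,0.087],[[0,0,0.005],0,0.087],[[0,0,0],0,0.087]]' 30;  python3 st.py 424 314 20;python3 - <<'E'
from h import *
im=manip.get_image('top');cv2.imwrite('pics/g1.png',np.hstack([cv2.resize(im[250:370,110:240],None,fx=3,fy=3),cv2.resize(manip.get_image('scene')[240:360,120:250],None,fx=3,fy=3)]))
E
```

```text
time: 3.93
ee_pos: [418.9, 317.3, 41.9]
ee_rot: [[1.0, 0.021, -0.006], [0.021, -0.999, 0.028], [-0.006, -0.028, -1.0]]
ft_force: [0.6, -0.8, 0.7]
width: 0.992
t 3.93 p [418.9 317.3  41.9] yaw 1.23 z [-0.006  0.028 -1.   ] F [ 0.6 -0.8  0.7] w mm 87.3
tool shift mm [ 5.2  4.  21.8]
```

View pics/g1.png

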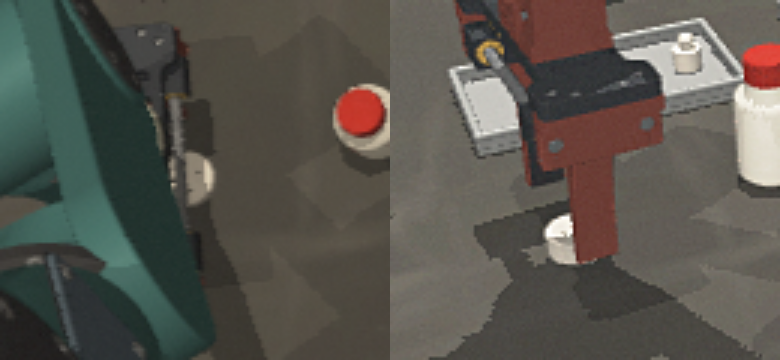

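The fingers straddle the left disc, which shows in line behind the near finger, and the bottle is clear.

```bash
python3 -m creep '[[[0.003,0.002,0.008],0,0.087],[[0.002,0.002,0.008],0,0.087],[[0,0,0.004],0,0.087],[[0,0,0.001],0,0.087],[[0,0,0],0,0.087]]' 30;  python3 st.py 424 314 20
```

```text
time: 4.45
ee_pos: [428.6, 314.6, 23.5]
ee_rot: [[1.0, 0.02, 0.002], [0.02, -0.999, 0.032], [0.003, -0.032, -0.999]]
ft_force: [0.3, -0.4, 0.3]
width: 0.995
t 4.45 p [428.6 314.6  23.5] yaw 1.13 z [ 0.002  0.032 -0.999] F [ 0.3 -0.4  0.3] w mm 87.6
tool shift mm [-4.6  0.7  3.5]
```

```bash
python3 -m creep '[[[-0.003,0,0.003],0,0.087],[[0,0,0],0,0.03],[[0,0,0],0,0.03],[[0,0,0],0,0.03],[[0,0,0],0,0.03],[[0,0,0],0,0.03],[[0,0,0],0,0.03],[[0,0,0],0,0.03]]' 30;  python3 st.py 424 314 20
```

```text
time: 5.12
ee_pos: [425.5, 315.0, 21.1]
ee_rot: [[1.0, 0.02, 0.003], [0.02, -0.999, 0.033], [0.004, -0.033, -0.999]]
ft_force: [-0.3, 0.2, 0.1]
width: 0.5
t 5.12 p [425.5 315.   21.1] yaw 1.14 z [ 0.003  0.033 -0.999] F [-0.3  0.2  0.1] w mm 44.0
tool shift mm [-1.6  1.   1.1]
```

```bash
python3 -m creep '[[[0,0,0],0,0.03],[[0,0,0],0,0.03],[[0,0,0],0,0.03],[[0,0,0],0,0.03],[[0,0,-0.01],0,0.03],[[0,0,-0.02],0,0.03],[[0,0,-0.02],0,0.03],[[0,0,-0.02],0,0.03]]' 30;  python3 st.py 602 47 95
```

```text
time: 5.78
ee_pos: [421.6, 310.6, 90.4]
ee_rot: [[1.0, 0.02, -0.006], [0.02, -0.999, 0.028], [-0.006, -0.028, -1.0]]
ft_force: [0.6, -0.4, -0.8]
width: 0.414
t 5.78 p [421.6 310.6  90.4] yaw 1.13 z [-0.006  0.028 -1.   ] F [ 0.6 -0.4 -0.8] w mm 36.4
tool shift mm [175.1 266.8 -13.1]
```

```bash
python3 -m creep '[[[0.01,0,-0.03],0,0.03],[[0.025,0.02,-0.01],0,0.03],[[0.025,0.03,0],0,0.03],[[0.025,0.03,0],0,0.03],[[0.025,0.03,0],0,0.03],[[0.025,0.03,0],0,0.03],[[0.025,0.03,0],0,0.03],[[0.015,0.03,0],0,0.03]]' 30;  python3 st.py 604 47 70
```

```text
time: 6.45
ee_pos: [606.7, 111.5, 138.1]
ee_rot: [[1.0, 0.031, 0.004], [0.031, -0.999, 0.032], [0.005, -0.032, -0.999]]
ft_force: [0.3, -0.2, -0.9]
width: 0.411
t 6.45 p [606.7 111.5 138.1] yaw 1.78 z [ 0.004  0.032 -0.999] F [ 0.3 -0.2 -0.9] w mm 36.1
tool shift mm [-5.  66.6 66. ]
```

```bash
python3 -m creep '[[[-0.003,0.02,0],0,0.03],[[0,0.02,0.01],0,0.03],[[0,0.02,0.02],0,0.03],[[0,0.006,0.02],0,0.03],[[0,0,0.015],0,0.03],[[0,0,0.005],0,0.03],[[0,0,0],0,0.03],[[0,0,0],0,0.03]]' 30;  python3 st.py 604 47 25;python3 - <<'E'
from h import *
im=manip.get_image('top');cv2.imwrite('pics/g2.png',np.hstack([cv2.resize(im[160:310,210:360],None,fx=2.5,fy=2.5),cv2.resize(manip.get_image('scene')[200:320,220:370],None,fx=2.5,fy=3.125)]))
E
```

```text
time: 7.12
ee_pos: [613.6, 34.6, 70.0]
ee_rot: [[1.0, 0.022, 0.014], [0.021, -0.999, 0.03], [0.015, -0.029, -0.999]]
ft_force: [1.5, 0.1, -0.5]
width: 0.415
t 7.12 p [613.6  34.6  70. ] yaw 1.23 z [ 0.014  0.03  -0.999] F [ 1.5  0.1 -0.5] w mm 36.5
tool shift mm [-10.  -11.3  45.2]
```

View pics/g2.png

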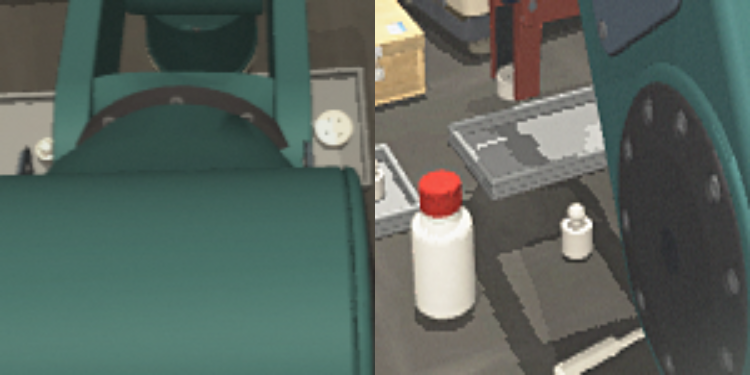

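The disc is still held, above the disc tray's empty end, and the bottle and the weight have not moved.

```bash
python3 -m creep '[[[-0.005,-0.006,0.012],0,0.03],[[-0.003,-0.004,0.012],0,0.03],[[0,0,0.006],0,0.03],[[0,0,0],0,0.03],[[0,0,0],0,0.03]]' 30;  python3 st.py 604 47 25
```

```text
time: 7.63
ee_pos: [610.4, 47.7, 45.6]
ee_rot: [[0.999, 0.026, 0.025], [0.025, -0.999, 0.029], [0.026, -0.029, -0.999]]
ft_force: [0.3, -0.7, -0.5]
width: 0.412
t 7.63 p [610.4  47.7  45.6] yaw 1.44 z [ 0.025  0.029 -0.999] F [ 0.3 -0.7 -0.5] w mm 36.3
tool shift mm [-7.   1.1 20.4]
```

```bash
python3 -m creep '[[[-0.004,0,0.008],0,0.03],[[-0.003,0,0.005],0,0.03],[[0,0,0.002],0,0.03],[[0,0,0.001],0,0.03],[[0,0,0],0,0.03]]' 30;  python3 st.py 604 47 25
```

```text
time: 8.05
ee_pos: [605.0, 47.7, 30.0]
ee_rot: [[0.999, 0.026, 0.029], [0.025, -0.999, 0.029], [0.03, -0.028, -0.999]]
ft_force: [0.2, 0.2, -0.8]
width: 0.413
t 8.05 p [605.   47.7  30. ] yaw 1.45 z [ 0.029  0.029 -0.999] F [ 0.2  0.2 -0.8] w mm 36.3
tool shift mm [-1.2  0.8  4.9]
```

```bash
python3 -m creep '[[[0,0,0.002],0,0.03],[[0,0,0.0015],0,0.03],[[0,0,0],0,0.03]]' 30;  python3 -m creep '[[[0,0,0.0015],0,0.03],[[0,0,0],0,0.03]]' 30
```

```text
time: 8.3
ee_pos: [605.5, 47.5, 26.3]
ee_rot: [[0.999, 0.026, 0.029], [0.025, -0.999, 0.029], [0.03, -0.028, -0.999]]
ft_force: [0.5, -0.4, -0.8]
width: 0.414
time: 8.47
ee_pos: [605.9, 47.5, 25.6]
ee_rot: [[0.999, 0.026, 0.03], [0.025, -0.999, 0.029], [0.031, -0.028, -0.999]]
ft_force: [-0.3, 0.5, -1.1]
width: 0.412
```

```bash
python3 -m creep '[[[0,0,0.0015],0,0.03],[[0,0,0],0,0.03]]' 30;python3 -m creep '[[[0,0,0.001],0,0.03],[[0,0,0],0,0.03]]' 30
```

```text
time: 8.63
ee_pos: [606.2, 47.4, 25.8]
ee_rot: [[0.999, 0.026, 0.03], [0.025, -0.999, 0.029], [0.031, -0.028, -0.999]]
ft_force: [-0.2, -0.1, -1.6]
width: 0.409
time: 8.8
ee_pos: [606.6, 47.4, 25.6]
ee_rot: [[0.999, 0.026, 0.031], [0.025, -0.999, 0.029], [0.032, -0.028, -0.999]]
ft_force: [-0.8, -0.5, -0.9]
width: 0.416
```

```bash
python3 -m creep '[[[0,0,0.003],0,0.03],[[0,0,0],0,0.03]]' 30
```

```text
time: 8.97
ee_pos: [607.2, 47.3, 25.0]
ee_rot: [[0.999, 0.026, 0.033], [0.026, -0.999, 0.028], [0.033, -0.027, -0.999]]
ft_force: [0.7, -0.1, -1.4]
width: 0.418
```

```bash
python3 -m creep '[[[0,0,0.003],0,0.03],[[0,0,0.002],0,0.03]]' 30; python3 -m creep '[[[0,0,0],0,0.03]]' 30
```

```text
time: 9.13
ee_pos: [607.8, 47.3, 23.9]
ee_rot: [[0.999, 0.027, 0.034], [0.026, -0.999, 0.028], [0.035, -0.027, -0.999]]
ft_force: [-8.5, -0.4, 26.2]
width: 0.415
time: 9.22
ee_pos: [607.9, 47.3, 24.7]
ee_rot: [[0.999, 0.027, 0.035], [0.026, -0.999, 0.028], [0.036, -0.027, -0.999]]
ft_force: [0.5, -0.2, -0.1]
width: 0.418
```

Contact at z about 24. I release here, opening only part way because of the tray walls.

```bash
python3 -m creep '[[[0,0,0],0,0.05],[[0,0,0],0,0.05],[[0,0,0],0,0.05],[[0,0,-0.015],0,0.05],[[0,0,-0.03],0,0.05],[[0,0,-0.03],0,0.06],[[-0.02,0.02,-0.03],0,0.087],[[-0.03,0.03,-0.01],0,0.087]]' 30;python3 st.py 393 -165 70
```

```text
time: 9.88
ee_pos: [558.3, -4.7, 134.2]
ee_rot: [[0.999, 0.031, 0.032], [0.031, -0.999, 0.029], [0.033, -0.028, -0.999]]
ft_force: [1.1, -1.3, 0.7]
width: 0.756
t 9.88 p [558.3  -4.7 134.2] yaw 1.75 z [ 0.032  0.029 -0.999] F [ 1.1 -1.3  0.7] w mm 66.5
tool shift mm [-172.2  156.8   54.1]
```

```bash
python3 -m creep '[[[-0.03,0.03,0],0,0.087],[[-0.03,0.03,0],0,0.087],[[-0.03,0.03,0],0,0.087],[[-0.025,0.025,0],0,0.087],[[-0.02,0.018,0.01],0,0.087],[[0,0,0.02],0,0.087],[[0,0,0.015],0,0.087],[[0,0,0],0,0.087]]' 30;python3 st.py 393 -165 40
```

```text
time: 10.55
ee_pos: [424.7, -149.9, 82.5]
ee_rot: [[0.999, 0.029, 0.043], [0.028, -0.999, 0.023], [0.044, -0.022, -0.999]]
ft_force: [-0.9, 0.7, -0.1]
width: 0.99
t 10.55 p [ 424.7 -149.9   82.5] yaw 1.63 z [ 0.043  0.023 -0.999] F [-0.9  0.7 -0.1] w mm 87.1
tool shift mm [-33.9  15.1  40.7]
```

```bash
python3 -m creep '[[[-0.015,0.008,0.015],0,0.06],[[-0.012,0.006,0.012],0,0.06],[[-0.006,0,0.006],0,0.06],[[0,0,0],0,0.06],[[0,0,0],0,0.06]]' 30;python3 st.py 393 -165 20; python3 - <<'E'
from h import *
im=manip.get_image('top');cv2.imwrite('pics/g3.png',np.hstack([cv2.resize(im[160:340,210:480],None,fx=1.8,fy=1.8),cv2.resize(manip.get_image('scene')[190:352,220:380],None,fx=2,fy=2)]))
E
```

```text
time: 10.97
ee_pos: [394.9, -164.9, 47.2]
ee_rot: [[0.999, 0.03, 0.044], [0.029, -0.999, 0.023], [0.045, -0.022, -0.999]]
ft_force: [0.7, 0.6, 0.5]
width: 0.695
t 10.97 p [ 394.9 -164.9   47.2] yaw 1.64 z [ 0.044  0.023 -0.999] F [0.7 0.6 0.5] w mm 61.1
tool shift mm [-3.1  0.7 27.1]
```

View pics/g3.png

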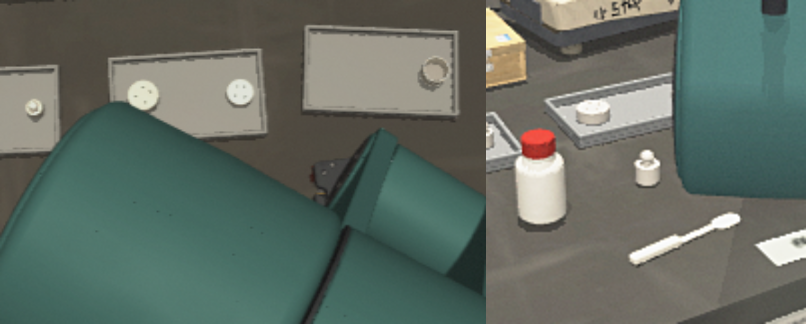

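The thick disc lies flat in the disc tray at full-frame pixel (289,213), with the specimen at (343,211). Next I descend on the thin disc.

```bash
python3 -m creep '[[[-0.001,0,0.01],0,0.055],[[0,0,0.007],0,0.055],[[0,0,0.003],0,0.055],[[0,0,0],0,0.055]]' 30;python3 st.py 393 -165 19
```

```text
time: 11.4
ee_pos: [399.6, -165.2, 29.2]
ee_rot: [[0.998, 0.033, 0.051], [0.032, -0.999, 0.019], [0.052, -0.018, -0.998]]
ft_force: [0.5, 0.3, -0.2]
width: 0.627
t 11.4 p [ 399.6 -165.2   29.2] yaw 1.83 z [ 0.051  0.019 -0.998] F [ 0.5  0.3 -0.2] w mm 55.2
tool shift mm [-7.1 -0.3  9.9]
```

```bash
python3 -m creep '[[[-0.005,0,0.006],0,0.055],[[-0.003,0,0.004],0,0.055],[[0,0,0],0,0.055]]' 30;python3 st.py 393 -165 19
```

```text
time: 11.65
ee_pos: [393.6, -165.8, 19.0]
ee_rot: [[0.998, 0.034, 0.055], [0.033, -0.999, 0.017], [0.055, -0.016, -0.998]]
ft_force: [1.9, 0.4, 4.0]
width: 0.624
t 11.65 p [ 393.6 -165.8   19. ] yaw 1.88 z [ 0.055  0.017 -0.998] F [1.9 0.4 4. ] w mm 54.9
tool shift mm [-0.6 -0.8 -0. ]
```

```bash
python3 -m creep '[[[0,0,-0.001],0,0.055],[[0,0,0],0,0.025],[[0,0,0],0,0.025],[[0,0,0],0,0.025],[[0,0,0],0,0.025],[[0,0,0],0,0.025],[[0,0,0],0,0.025]]' 30;python3 st.py 393 -165 19
```

```text
time: 12.23
ee_pos: [392.3, -165.6, 19.6]
ee_rot: [[0.998, 0.033, 0.054], [0.032, -0.999, 0.018], [0.054, -0.016, -0.998]]
ft_force: [-0.9, 0.0, -0.5]
width: 0.356
t 12.23 p [ 392.3 -165.6   19.6] yaw 1.84 z [ 0.054  0.018 -0.998] F [-0.9  0.  -0.5] w mm 31.3
tool shift mm [ 0.6 -0.6  0.7]
```

```bash
python3 -m creep '[[[0,0,0],0,0.025],[[0,0,-0.01],0,0.025],[[0,0,-0.02],0,0.025],[[0,0,-0.03],0,0.025],[[0.01,-0.01,-0.03],0,0.025],[[0.025,-0.02,-0.01],0,0.025],[[0.03,-0.025,0],0,0.025],[[0.03,-0.025,0],0,0.025]]' 30;python3 st.py 602 -10 90
```

```text
time: 12.9
ee_pos: [475.3, -84.1, 129.1]
ee_rot: [[0.999, 0.024, 0.046], [0.023, -1.0, 0.021], [0.046, -0.02, -0.999]]
ft_force: [-0.5, -1.2, -0.1]
width: 0.355
t 12.9 p [475.3 -84.1 129.1] yaw 1.32 z [ 0.046  0.021 -0.999] F [-0.5 -1.2 -0.1] w mm 31.3
tool shift mm [126.4 -70.2  46.4]
```

```bash
python3 -m creep '[[[0.03,-0.02,0],0,0.025],[[0.03,-0.02,0],0,0.025],[[0.03,-0.015,0],0,0.025],[[0.018,-0.005,0.01],0,0.025],[[0,0,0.02],0,0.025],[[0,0,0.02],0,0.025],[[0,0,0.01],0,0.025],[[0,0,0],0,0.025]]' 30;python3 st.py 602 -10 24
```

```text
time: 13.57
ee_pos: [597.8, -9.3, 76.2]
ee_rot: [[0.998, 0.032, 0.056], [0.031, -0.999, 0.021], [0.057, -0.019, -0.998]]
ft_force: [-0.4, -0.3, -0.3]
width: 0.354
t 13.57 p [597.8  -9.3  76.2] yaw 1.78 z [ 0.056  0.021 -0.998] F [-0.4 -0.3 -0.3] w mm 31.1
tool shift mm [ 1.2  1.9 52.4]
```

```bash
python3 -m creep '[[[0,0,0.015],0,0.025],[[0,0,0.015],0,0.025],[[0,0,0.01],0,0.025],[[0,0,0.003],0,0.025],[[0,0,0.001],0,0.025],[[0,0,0],0,0.025]]' 30;python3 st.py 602 -10 24
```

```text
time: 14.07
ee_pos: [598.5, -9.5, 32.4]
ee_rot: [[0.998, 0.03, 0.054], [0.029, -0.999, 0.021], [0.055, -0.019, -0.998]]
ft_force: [-0.0, -0.3, -0.8]
width: 0.354
t 14.07 p [598.5  -9.5  32.4] yaw 1.68 z [ 0.054  0.021 -0.998] F [-0.  -0.3 -0.8] w mm 31.1
tool shift mm [3.  0.8 8.6]
```

```bash
python3 -m creep '[[[0,0,0.003],0,0.025],[[0,0,0.003],0,0.025],[[0,0,0.001],0,0.025]]' 30;python3 -m creep '[[[0,0,0.002],0,0.025],[[0,0,0.001],0,0.025]]' 30
```

```text
time: 14.32
ee_pos: [600.2, -9.8, 27.2]
ee_rot: [[0.998, 0.03, 0.058], [0.029, -0.999, 0.021], [0.058, -0.019, -0.998]]
ft_force: [0.2, -0.2, -0.8]
width: 0.355
time: 14.48
ee_pos: [600.9, -9.8, 24.6]
ee_rot: [[0.998, 0.03, 0.059], [0.029, -0.999, 0.02], [0.059, -0.019, -0.998]]
ft_force: [-0.6, -0.2, -0.6]
width: 0.352
```

```bash
python3 -m creep '[[[0,0,0.002],0,0.025],[[0,0,0.001],0,0.025]]' 30
```

```text
time: 14.65
ee_pos: [601.3, -9.8, 23.6]
ee_rot: [[0.998, 0.03, 0.059], [0.029, -0.999, 0.02], [0.06, -0.018, -0.998]]
ft_force: [-4.9, 0.3, 15.0]
width: 0.356
```

Contact again, so I release and lift briskly towards the cup.

```bash
python3 -m creep '[[[0,0,0],0,0.046],[[0,0,0],0,0.046],[[0,0,-0.01],0,0.046],[[0,0,-0.035],0,0.046],[[0,0,-0.04],0,0.06],[[-0.015,0.025,-0.03],0,0.06],[[-0.025,0.03,0],0,0.06],[[-0.025,0.03,0],0,0.06]]' 10;python3 st.py 404 -292 60
```

```text
time: 15.32
ee_pos: [536.4, -97.2, 140.5]
ee_rot: [[0.997, 0.039, 0.065], [0.037, -0.999, 0.019], [0.066, -0.017, -0.998]]
ft_force: [0.4, -0.9, 0.2]
width: 0.682
t 15.32 p [536.4 -97.2 140.5] yaw 2.15 z [ 0.065  0.019 -0.998] F [ 0.4 -0.9  0.2] w mm 60.0
tool shift mm [-144.6  190.9   67.9]
```

```bash
python3 -m creep '[[[-0.025,0.032,0],0,0.055],[[-0.025,0.032,0.005],0,0.055],[[-0.02,0.03,0.01],0,0.055],[[-0.02,0.03,0.02],0,0.055],[[-0.01,0.02,0.02],0,0.055],[[-0.01,0.01,0.01],0,0.055]]' 10;python3 st.py 404 -292 22
```

```text
time: 15.82
ee_pos: [436.1, -266.1, 73.7]
ee_rot: [[0.996, 0.04, 0.082], [0.039, -0.999, 0.007], [0.082, -0.004, -0.997]]
ft_force: [0.9, -0.7, -0.2]
width: 0.626
t 15.82 p [ 436.1 -266.1   73.7] yaw 2.26 z [ 0.082  0.007 -0.997] F [ 0.9 -0.7 -0.2] w mm 55.1
tool shift mm [-37.3  24.8  48.7]
```

```bash
for i in 1; do python3 -m creep '[[[0,0,-0.04],0,0.055],[[0,0,-0.04],0,0.055],[[0,0,-0.04],0,0.055]]' 10 | head -3 ; python3 -m creep '[[[0.04,0,0],0,0.055],[[0.04,0,0],0,0.055],[[0.04,0,0],0,0.055]]' 10 | head -3;python3 -m creep '[[[0,0,0],0,0.055],[[0,0,0],0,0.055],[[0,0,0],0,0.055]]' 10 | head -3; python3 -m creep '[[[-0.01,0,0],0,0.055],[[-0.01,0,0],0,0.055],[[-0.01,0,0],0,0.055]]' 10 | head -3; done;python3 st.py 404 -292 22
```

```text
time: 16.07
ee_pos: [417.6, -265.9, 182.7]
ee_rot: [[0.998, 0.033, 0.058], [0.031, -0.999, 0.027], [0.059, -0.025, -0.998]]
time: 16.32
ee_pos: [535.7, -265.7, 202.1]
ee_rot: [[0.998, 0.025, 0.065], [0.024, -1.0, 0.018], [0.066, -0.017, -0.998]]
time: 16.57
ee_pos: [544.5, -266.7, 205.9]
ee_rot: [[0.997, 0.029, 0.075], [0.028, -1.0, 0.014], [0.075, -0.012, -0.997]]
time: 16.82
ee_pos: [510.7, -266.8, 202.9]
ee_rot: [[0.997, 0.029, 0.073], [0.028, -0.999, 0.015], [0.073, -0.013, -0.997]]
t 16.82 p [ 510.7 -266.8  202.9] yaw 1.64 z [ 0.073  0.015 -0.997] F [ 0.5 -0.   0.2] w mm 55.4
tool shift mm [-120.3   24.4  172.2]
```

```bash
python3 -m creep '[[[-0.02,0,-0.04],0,0.055],[[-0.02,0,-0.04],0,0.055],[[-0.02,0,-0.04],0,0.055]]' 10 | sed -n 2,3p ; python3 -m creep '[[[0,0,0.02],0,0.055],[[0,0,0.02],0,0.055],[[0,0,0.02],0,0.055],[[0,0,0.02],0,0.055]]' 10 | sed -n 2,3p;python3 -m creep '[[[0,0,0.02],0,0.055],[[0,0,0.02],0,0.055],[[0,0,0.02],0,0.055],[[0,0,0.02],0,0.055]]' 10 | sed -n 2,3p; python3 st.py 404 -292 22
```

```text
ee_pos: [435.4, -265.6, 303.6]
ee_rot: [[0.998, 0.028, 0.054], [0.026, -0.999, 0.029], [0.055, -0.028, -0.998]]
ee_pos: [433.5, -268.1, 235.1]
ee_rot: [[0.997, 0.021, 0.068], [0.02, -1.0, 0.013], [0.069, -0.012, -0.998]]
ee_pos: [429.7, -265.2, 151.9]
ee_rot: [[0.998, 0.016, 0.066], [0.015, -1.0, 0.014], [0.066, -0.013, -0.998]]
t 17.73 p [ 429.7 -265.2  151.9] yaw 0.84 z [ 0.066  0.014 -0.998] F [-1.2  0.5 -0.3] w mm 55.1
tool shift mm [-34.6  28.  127.6]
```

```bash
python3 -m creep '[[[-0.01,0.008,0.02],0,0.055],[[-0.01,0.008,0.02],0,0.055],[[-0.01,0.008,0.02],0,0.055],[[-0.004,0.004,0.015],0,0.055],[[0,0,0.01],0,0.055]]' 10 | sed -n 2,3p; python3 st.py 403 -292 22
```

```text
ee_pos: [388.8, -288.4, 59.3]
ee_rot: [[0.998, 0.012, 0.06], [0.011, -1.0, 0.019], [0.06, -0.018, -0.998]]
t 18.15 p [ 388.8 -288.4   59.3] yaw 0.62 z [ 0.06   0.019 -0.998] F [-0.1 -0.3  0.8] w mm 55.2
tool shift mm [11.9  4.4 38. ]
```

```bash
python3 -m creep '[[[0.005,0.002,0.012],0,0.055],[[0.005,0.002,0.012],0,0.055],[[0,0,0.007],0,0.055],[[0,0,0.002],0,0.055]]' 10 | sed -n 2,3p; python3 st.py 403 -292 22; python3 - <<'E'
from h import *
im=manip.get_image('top');cv2.imwrite('pics/g4.png',cv2.resize(im[160:340,210:480],None,fx=2.5,fy=2.5))
E
```

```text
ee_pos: [390.8, -288.2, 24.0]
ee_rot: [[0.999, 0.006, 0.052], [0.005, -1.0, 0.025], [0.053, -0.025, -0.998]]
t 18.48 p [ 390.8 -288.2   24. ] yaw 0.26 z [ 0.052  0.025 -0.998] F [-0.2 -0.1  0.8] w mm 54.6
tool shift mm [12.1  3.9  2.5]
```

View pics/g4.png

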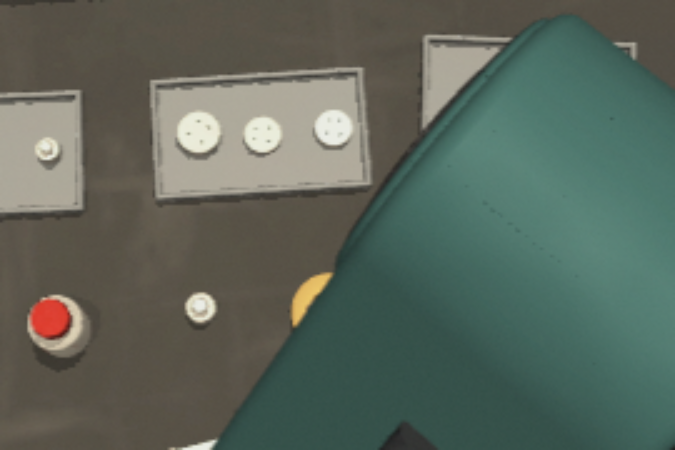

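The discs lie flat side by side in their tray, at crop pixels (198,132) and (262,134), with the specimen at (333,127). The tool is about 12 mm short in x at the cup, so I correct that and close gently.

```bash
python3 -m creep '[[[0.007,0.002,0],0,0.055],[[0.005,0.002,0],0,0.055],[[0,0,0.001],0,0.055]]' 10 | sed -n 2,3p; python3 st.py 403 -292 22
```

```text
ee_pos: [402.3, -292.1, 25.0]
ee_rot: [[0.999, 0.005, 0.053], [0.003, -1.0, 0.025], [0.053, -0.025, -0.998]]
t 18.78 p [ 402.3 -292.1   25. ] yaw 0.19 z [ 0.053  0.025 -0.998] F [ 0.  -0.   0.5] w mm 54.9
tool shift mm [ 0.5 -0.   3. ]
```

```bash
python3 -m creep '[[[0,0,0.003],0,0.055],[[0,0,0],0,0.02],[[0,0,0],0,0.02],[[0,0,0],0,0.02],[[0,0,0],0,0.02],[[0,0,0],0,0.02],[[0,0,0],0,0.02]]' 10 | sed -n 2,3p; python3 st.py 403 -292 22; python3 - <<'E'
from h import *
im=manip.get_image('scene');cv2.imwrite('pics/g5.png',cv2.resize(im[190:352,220:480],None,fx=2.4,fy=2.4))
E
```

```text
ee_pos: [403.9, -292.6, 23.2]
ee_rot: [[0.998, 0.006, 0.055], [0.005, -1.0, 0.023], [0.055, -0.022, -0.998]]
t 19.37 p [ 403.9 -292.6   23.2] yaw 0.29 z [ 0.055  0.023 -0.998] F [-0.5 -0.7 -0.2] w mm 30.9
tool shift mm [-0.9 -0.6  1.2]
```

```bash
python3 -m creep '[[[0,0,0],0,0.02],[[0,0,-0.01],0,0.02],[[0,0,-0.025],0,0.02],[[0,0,-0.035],0,0.02],[[0.015,-0.005,-0.035],0,0.02],[[0.03,-0.01,-0.01],0,0.02],[[0.035,-0.01,0],0,0.02],[[0.035,-0.01,0],0,0.02]]' 10 | sed -n 2,3p; python3 st.py 614 -223 70; python3 - <<'E'
from h import *
cv2.imwrite('pics/g6.png',cv2.resize(manip.get_image('top')[160:340,360:540],None,fx=3,fy=3))
E
```

```text
ee_pos: [507.3, -258.4, 153.0]
ee_rot: [[0.999, -0.002, 0.048], [-0.003, -1.0, 0.027], [0.048, -0.027, -0.998]]
t 20.08 p [ 507.3 -258.4  153. ] yaw -0.16 z [ 0.048  0.027 -0.998] F [ 0.3 -0.7 -0.2] w mm 31.0
tool shift mm [102.5 -33.2  89. ]
```

View pics/g6.png

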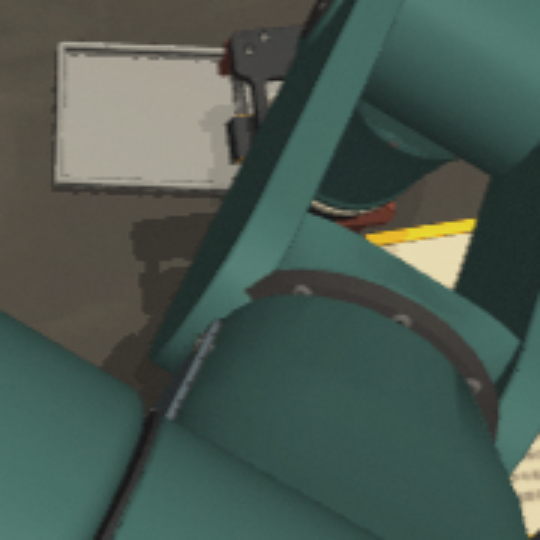

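The tray shows, but the cup is hidden behind the arm. The opening holding at 31.0 mm says the cup is still held, so I carry on.

```bash
python3 -m creep '[[[0.03,-0.012,0],0,0.02],[[0.03,-0.012,0.005],0,0.02],[[0.025,-0.01,0.01],0,0.02],[[0.008,0,0.02],0,0.02],[[0,0,0.02],0,0.02],[[0,0,0.02],0,0.02],[[0,0,0.01],0,0.02]]' 10 | sed -n 2,3p; python3 st.py 614 -223 27
```

```text
ee_pos: [623.8, -219.7, 82.7]
ee_rot: [[0.998, 0.005, 0.068], [0.004, -1.0, 0.019], [0.069, -0.019, -0.997]]
t 20.72 p [ 623.8 -219.7   82.7] yaw 0.22 z [ 0.068  0.019 -0.997] F [-0.6  0.6 -1. ] w mm 30.9
tool shift mm [-13.6   4.3  54.8]
```

```bash
python3 -m creep '[[[-0.006,0.002,0.015],0,0.02],[[-0.006,0.002,0.012],0,0.02],[[-0.003,0,0.01],0,0.02],[[0,0,0.005],0,0.02],[[0,0,0],0,0.02]]' 10 | sed -n 2,3p; python3 st.py 614 -223 27
```

```text
ee_pos: [609.2, -222.6, 37.5]
ee_rot: [[0.998, 0.005, 0.065], [0.004, -1.0, 0.021], [0.065, -0.021, -0.998]]
t 21.13 p [ 609.2 -222.6   37.5] yaw 0.22 z [ 0.065  0.021 -0.998] F [-0.3  0.4  1. ] w mm 31.1
tool shift mm [ 4.1  0.6 10.7]
```

```bash
python3 -m creep '[[[0,0,0.004],0,0.02],[[0,0,0.003],0,0.02],[[0,0,0.001],0,0.02]]' 10| sed -n 2,4p;python3 -m creep '[[[0,0,0.002],0,0.02],[[0,0,0.001],0,0.02]]' 10| sed -n 2,4p
```

```text
ee_pos: [611.0, -223.2, 30.8]
ee_rot: [[0.998, 0.005, 0.067], [0.003, -1.0, 0.02], [0.068, -0.019, -0.998]]
ft_force: [-0.5, 0.2, 0.7]
ee_pos: [612.2, -223.5, 28.6]
ee_rot: [[0.998, 0.005, 0.069], [0.004, -1.0, 0.019], [0.069, -0.019, -0.997]]
ft_force: [0.0, -0.1, -0.8]
```

```bash
python3 -m creep '[[[0,0,0.002],0,0.02],[[0,0,0.001],0,0.02]]' 10| sed -n 2,4p; python3 st.py
```

```text
ee_pos: [613.1, -223.7, 26.9]
ee_rot: [[0.998, 0.005, 0.07], [0.004, -1.0, 0.018], [0.07, -0.018, -0.997]]
ft_force: [-5.5, 0.6, 12.7]
t 21.72 p [ 613.1 -223.7   26.9] yaw 0.23 z [ 0.07   0.018 -0.997] F [-5.5  0.6 12.7] w mm 31.1
```

Contact at the expected height, so I release and go on to the weight.

```bash
python3 -m creep '[[[0,0,0],0,0.046],[[0,0,0],0,0.046],[[0,0,-0.01],0,0.046],[[0,0,-0.035],0,0.046],[[0,0,-0.04],0,0.046],[[0,0,-0.04],0,0.046],[[-0.02,-0.035,0],0,0.046],[[-0.02,-0.035,0],0,0.046]]' 25| sed -n 2,4p; python3 -m creep '[[[-0.02,-0.035,0],0,0.046],[[-0.02,-0.035,0],0,0.046],[[-0.02,-0.035,0],0,0.046],[[-0.02,-0.035,0],0,0.046],[[-0.015,-0.02,0.01],0,0.046]]' 25| sed -n 2,4p; python3 st.py 452 58 70
python3 - <<'E'
from h import *
im=manip.get_image('top');cv2.imwrite('pics/g7.png',cv2.resize(im[160:340,210:480],None,fx=2.5,fy=2.5))
E
```

```text
ee_pos: [568.4, -161.5, 158.1]
ee_rot: [[0.997, 0.001, 0.077], [-0.001, -1.0, 0.014], [0.077, -0.014, -0.997]]
ft_force: [-0.7, 0.3, -1.3]
ee_pos: [473.6, 3.6, 149.9]
ee_rot: [[0.996, -0.004, 0.092], [-0.004, -1.0, 0.01], [0.092, -0.011, -0.996]]
ft_force: [0.3, 0.3, -1.0]
t 22.8 p [473.6   3.6 149.9] yaw -0.26 z [ 0.092  0.01  -0.996] F [ 0.3  0.3 -1. ] w mm 46.3
tool shift mm [-29.1 -53.4  78.2]
```

View pics/g7.png

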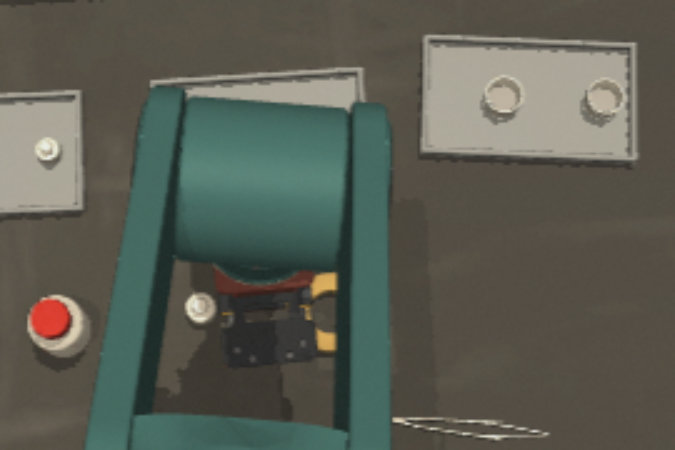

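The cup stands upright in the cup tray at crop pixel (503,96). The tilt has reached 0.09, so I take it out with one quick rise and a steady descent.

```bash
python3 -m creep '[[[-0.005,-0.02,-0.04],0,0.055],[[-0.005,-0.02,-0.04],0,0.055],[[0,-0.01,-0.04],0,0.055]]' 25| sed -n 2,3p; python3 -m creep '[[[0,0,0.02],0,0.055],[[0,0,0.02],0,0.055],[[0,0,0.02],0,0.055],[[0,0,0.02],0,0.055],[[0,0,0.02],0,0.055],[[0,0,0.02],0,0.055],[[0,0,0.02],0,0.055]]' 25| sed -n 2,3p;python3 st.py 452 58 70
```

```text
ee_pos: [441.4, 53.8, 256.0]
ee_rot: [[0.998, -0.002, 0.063], [-0.002, -1.0, 0.014], [0.063, -0.014, -0.998]]
ee_pos: [464.9, 57.7, 132.8]
ee_rot: [[0.995, 0.004, 0.101], [0.003, -1.0, 0.013], [0.101, -0.013, -0.995]]
t 23.68 p [464.9  57.7 132.8] yaw 0.18 z [ 0.101  0.013 -0.995] F [ 0.1 -0.9 -0.8] w mm 55.2
tool shift mm [-19.2   0.5  61.2]
```

```bash
python3 -m creep '[[[0,0,-0.04],0,0.055],[[0,0,-0.04],0,0.055],[[0,0,-0.03],0,0.055],[[0,0,-0.02],0,0.055],[[0,0,-0.01],0,0.055],[[0,0,-0.005],0,0.055]]' 25| sed -n 2,3p; python3 -m creep '[[[0,0,0],0,0.055],[[0,0,0],0,0.055]]' 25| sed -n 2,3p; python3 -m creep '[[[0,0,0.005],0,0.055],[[0,0,0.01],0,0.055],[[0,0,0.015],0,0.055]]' 25| sed -n 2,3p; python3 -m creep '[[[0,0,0.02],0,0.055],[[0,0,0.02],0,0.055],[[0,0,0.02],0,0.055]]' 25| sed -n 2,3p;python3 st.py 452 58 70
```

```text
ee_pos: [447.3, 54.5, 270.0]
ee_rot: [[0.998, 0.003, 0.069], [0.002, -1.0, 0.014], [0.069, -0.014, -0.997]]
ee_pos: [448.3, 54.2, 272.0]
ee_rot: [[0.997, 0.003, 0.073], [0.002, -1.0, 0.014], [0.073, -0.014, -0.997]]
ee_pos: [451.3, 54.4, 241.5]
ee_rot: [[0.997, 0.003, 0.076], [0.002, -1.0, 0.014], [0.077, -0.013, -0.997]]
ee_pos: [454.9, 55.3, 177.3]
ee_rot: [[0.997, 0.003, 0.075], [0.002, -1.0, 0.014], [0.075, -0.013, -0.997]]
t 24.85 p [454.9  55.3 177.3] yaw 0.11 z [ 0.075  0.014 -0.997] F [-0.1 -0.1 -0.7] w mm 55.2
tool shift mm [-11.   -1.3 106.8]
```

A quick rise with a gentle stop cuts the tilt by about 0.026. I repeat it twice.

```bash
python3 -m creep '[[[0,0,0.015],0,0.055],[[0,0,0.01],0,0.055],[[0,0,0.005],0,0.055],[[0,0,-0.04],0,0.055],[[0,0,-0.04],0,0.055],[[0,0,-0.03],0,0.055],[[0,0,-0.02],0,0.055],[[0,0,-0.01],0,0.055]]' 25| sed -n 2,3p; python3 -m creep '[[[0,0,-0.005],0,0.055],[[0,0,0.005],0,0.055],[[0,0,0.01],0,0.055],[[0,0,0.015],0,0.055],[[0,0,0.02],0,0.055],[[0,0,0.02],0,0.055],[[0,0,0.015],0,0.055],[[0,0,0.01],0,0.055]]' 25| sed -n 2,3p
python3 -m creep '[[[0,0,0.005],0,0.055],[[0,0,-0.04],0,0.055],[[0,0,-0.04],0,0.055],[[0,0,-0.03],0,0.055],[[0,0,-0.02],0,0.055],[[0,0,-0.01],0,0.055],[[0,0,-0.005],0,0.055],[[0,0,0.005],0,0.055]]' 25| sed -n 2,3p; python3 -m creep '[[[0,0,0.01],0,0.055],[[0,0,0.015],0,0.055],[[0,0,0.02],0,0.055],[[0,0,0.02],0,0.055],[[0,0,0.02],0,0.055],[[0,0,0.02],0,0.055],[[0,0,0.02],0,0.055],[[0,0,0.02],0,0.055]]' 25| sed -n 2,3p;python3 st.py 452 58 70
```

```text
ee_pos: [436.3, 54.0, 272.5]
ee_rot: [[0.999, 0.002, 0.035], [0.002, -1.0, 0.015], [0.035, -0.015, -0.999]]
ee_pos: [438.8, 55.4, 175.6]
ee_rot: [[0.999, 0.002, 0.037], [0.002, -1.0, 0.015], [0.037, -0.015, -0.999]]
ee_pos: [426.8, 53.5, 302.6]
ee_rot: [[1.0, 0.002, 0.01], [0.002, -1.0, 0.016], [0.01, -0.016, -1.0]]
ee_pos: [422.9, 56.2, 143.0]
ee_rot: [[1.0, 0.001, 0.003], [0.001, -1.0, 0.016], [0.003, -0.016, -1.0]]
t 27.52 p [422.9  56.2 143. ] yaw 0.08 z [ 0.003  0.016 -1.   ] F [ 0.1  0.5 -0.2] w mm 55.2
tool shift mm [28.9 -0.6 73.1]
```

```bash
python3 -m creep '[[[0.008,0,0.015],0,0.055],[[0.008,0,0.015],0,0.055],[[0.006,0,0.012],0,0.055],[[0.005,-0.001,0.01],0,0.055],[[0.002,0,0.006],0,0.055],[[0,0,0],0,0.055]]' 25| sed -n 2,3p;python3 st.py 453 58 22
```

```text
ee_pos: [438.5, 58.8, 68.6]
ee_rot: [[1.0, 0.001, -0.023], [0.001, -1.0, 0.017], [-0.023, -0.017, -1.0]]
t 28.02 p [438.5  58.8  68.6] yaw 0.07 z [-0.023  0.017 -1.   ] F [-0.7 -0.1 -0.4] w mm 54.8
tool shift mm [15.6  1.6 46.2]
```

```bash
python3 -m creep '[[[0.007,0,0.003],0,0.055],[[0.007,0,0.004],0,0.055],[[0.003,0,0.003],0,0.055],[[0,0,0],0,0.055]]' 25| sed -n 2,3p;python3 st.py 453 58 22
```

```text
ee_pos: [454.8, 59.0, 56.5]
ee_rot: [[1.0, 0.001, -0.025], [0.001, -1.0, 0.017], [-0.025, -0.017, -1.0]]
t 28.35 p [454.8  59.   56.5] yaw 0.08 z [-0.025  0.017 -1.   ] F [-0.2  0.4 -0.8] w mm 54.9
tool shift mm [-1.   1.6 34.5]
```

```bash
python3 -m creep '[[[0,0.001,0.012],0,0.055],[[0,0,0.011],0,0.055],[[0,0,0.007],0,0.055],[[0,0,0.003],0,0.055],[[0,0,0],0,0.055]]' 25| sed -n 2,3p;python3 st.py 453 58 22
```

```text
ee_pos: [457.4, 58.4, 24.2]
ee_rot: [[1.0, 0.001, -0.019], [0.001, -1.0, 0.017], [-0.019, -0.017, -1.0]]
t 28.77 p [457.4  58.4  24.2] yaw 0.08 z [-0.019  0.017 -1.   ] F [-0.6 -0.1 -0. ] w mm 55.2
tool shift mm [-4.3  0.4  2.2]
```

```bash
python3 -m creep '[[[-0.004,0,0.002],0,0.055],[[0,0,0],0,0.015],[[0,0,0],0,0.015],[[0,0,0],0,0.015],[[0,0,0],0,0.015],[[0,0,0],0,0.015],[[0,0,0],0,0.015],[[0,0,0],0,0.015]]' 25| sed -n 2,3p;python3 st.py 453 58 22
```

```text
ee_pos: [453.8, 58.5, 23.9]
ee_rot: [[1.0, 0.001, -0.016], [0.002, -1.0, 0.017], [-0.016, -0.017, -1.0]]
t 29.43 p [453.8  58.5  23.9] yaw 0.09 z [-0.016  0.017 -1.   ] F [-0.4  0.3 -1.8] w mm 24.1
tool shift mm [-0.8  0.5  1.9]
```

```bash
python3 -m creep '[[[0,0,0],0,0.015],[[0,0,-0.01],0,0.015],[[0,0,-0.025],0,0.015],[[0,0,-0.035],0,0.015],[[0.01,-0.01,-0.035],0,0.015],[[0.02,-0.025,-0.02],0,0.015],[[0.025,-0.03,0],0,0.015],[[0.025,-0.03,0],0,0.015]]' 25| sed -n 2,3p;python3 st.py 610 253 100; python3 - <<'E'
from h import *
cv2.imwrite('pics/g8.png',np.hstack([cv2.resize(manip.get_image('scene')[140:320,130:380],None,fx=1.6,fy=2),cv2.resize(manip.get_image('top')[160:340,140:340],None,fx=2,fy=2)]))
E
```

```text
ee_pos: [529.5, 149.8, 152.5]
ee_rot: [[1.0, -0.005, -0.029], [-0.005, -1.0, 0.016], [-0.03, -0.016, -0.999]]
t 30.1 p [529.5 149.8 152.5] yaw -0.28 z [-0.029  0.016 -0.999] F [ 0.7 -0.7 -1.4] w mm 24.2
tool shift mm [  81.5 -102.8   51.7]
```

View pics/g8.png

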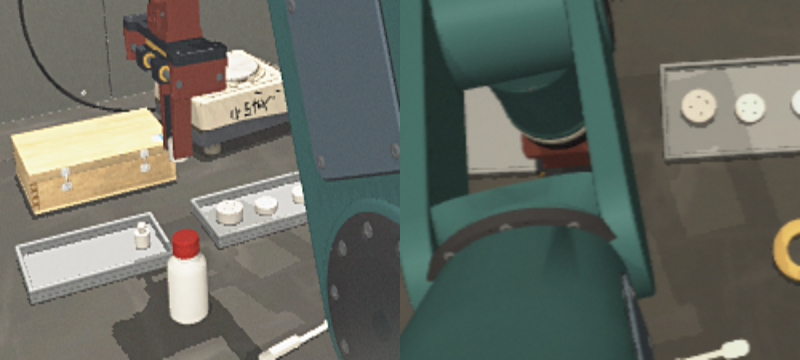

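The weight is held between the fingers and gone from the bench, while the bottle and the tape are where they were.

```bash
python3 -m creep '[[[0.02,-0.028,0],0,0.015],[[0.02,-0.028,0],0,0.015],[[0.018,-0.02,0.01],0,0.015],[[0.01,-0.01,0.015],0,0.015],[[0,0,0.015],0,0.015],[[0,0,0.01],0,0.015]]' 25| sed -n 2,3p;python3 st.py 610 253 28
```

```text
ee_pos: [601.3, 243.5, 99.7]
ee_rot: [[1.0, 0.001, -0.025], [0.002, -1.0, 0.017], [-0.025, -0.017, -1.0]]
t 30.7 p [601.3 243.5  99.7] yaw 0.1 z [-0.025  0.017 -1.   ] F [-0.4 -0.4 -1. ] w mm 23.9
tool shift mm [10.5 -8.3 71.6]
```

```bash
python3 -m creep '[[[0.004,-0.003,0.015],0,0.015],[[0.003,-0.003,0.015],0,0.015],[[0,0,0.015],0,0.015],[[0,0,0.008],0,0.015],[[0,0,0.003],0,0.015],[[0,0,0],0,0.015]]' 25| sed -n 2,3p;python3 st.py 610 253 28
```

```text
ee_pos: [601.3, 247.2, 35.4]
ee_rot: [[0.999, 0.0, -0.036], [0.001, -1.0, 0.013], [-0.036, -0.013, -0.999]]
t 31.2 p [601.3 247.2  35.4] yaw 0.05 z [-0.036  0.013 -0.999] F [-0.  -0.1 -0.6] w mm 23.4
tool shift mm [ 9.  -5.7  7.2]
```

```bash
python3 -m creep '[[[0.004,0,0.002],0,0.015],[[0,0,0.002],0,0.015],[[0,0,0.001],0,0.015]]' 25| sed -n 2,4p;python3 -m creep '[[[0,0,0.002],0,0.015],[[0,0,0.001],0,0.015]]' 25| sed -n 2,4p
```

```text
ee_pos: [606.0, 246.8, 31.3]
ee_rot: [[0.999, -0.0, -0.035], [0.0, -1.0, 0.014], [-0.035, -0.014, -0.999]]
ft_force: [0.7, -0.7, -0.4]
ee_pos: [607.1, 246.9, 29.4]
ee_rot: [[0.999, -0.0, -0.032], [0.0, -1.0, 0.014], [-0.032, -0.014, -0.999]]
ft_force: [-0.9, 0.3, -1.1]
```

```bash
python3 -m creep '[[[0,0,0.002],0,0.015],[[0,0,0.001],0,0.015]]' 25| sed -n 2,4p
```

```text
ee_pos: [607.5, 247.1, 27.7]
ee_rot: [[1.0, -0.0, -0.031], [0.0, -1.0, 0.015], [-0.031, -0.015, -0.999]]
ft_force: [-4.1, -1.1, 10.3]
```

Contact at 10 N, so I release, lift and back off for the final look.

```bash
python3 -m creep '[[[0,0,0],0,0.04],[[0,0,0],0,0.04],[[0,0,0],0,0.045],[[0,0,-0.01],0,0.045],[[0,0,-0.03],0,0.045],[[0,0,-0.04],0,0.045],[[0,0,-0.04],0,0.045],[[0,-0.03,-0.02],0,0.045]]' 25| sed -n 2,4p
python3 -m creep '[[[-0.02,-0.035,0],0,0.045],[[-0.02,-0.035,0],0,0.045],[[-0.02,-0.035,0],0,0.045],[[-0.02,-0.035,0],0,0.045],[[-0.01,-0.035,0],0,0.045],[[0,-0.02,0],0,0.045],[[0,0,0],0,0.045],[[0,0,0],0,0.045]]' 25| sed -n 1,4p
python3 - <<'E'
from m import *
im=manip.get_image('top');cv2.imwrite('pics/f1.png',cv2.resize(im[160:340,120:480],None,fx=2.2,fy=2.2));cv2.imwrite('pics/f2.png',manip.get_image('scene'))
E
```

```text
ee_pos: [608.0, 270.2, 169.2]
ee_rot: [[0.999, -0.003, -0.043], [-0.003, -1.0, 0.009], [-0.043, -0.009, -0.999]]
ft_force: [0.6, -1.0, 0.3]
time: 33.12
ee_pos: [521.4, 480.2, 193.1]
ee_rot: [[1.0, -0.004, -0.02], [-0.004, -1.0, 0.022], [-0.021, -0.022, -1.0]]
ft_force: [0.4, 0.1, -0.1]
```

View pics/f1.png

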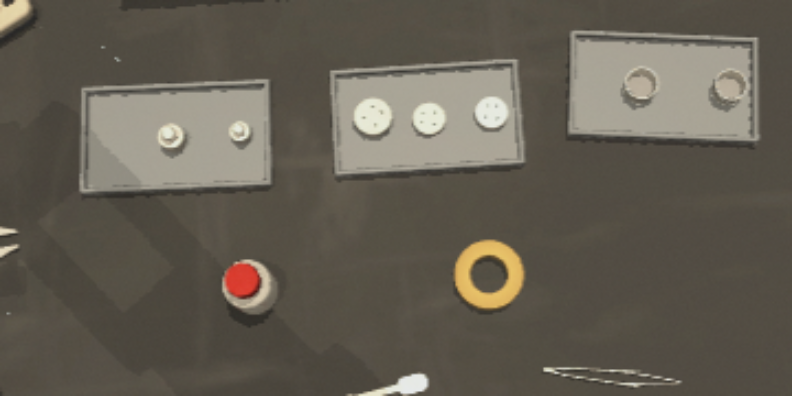

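View pics/f2.png

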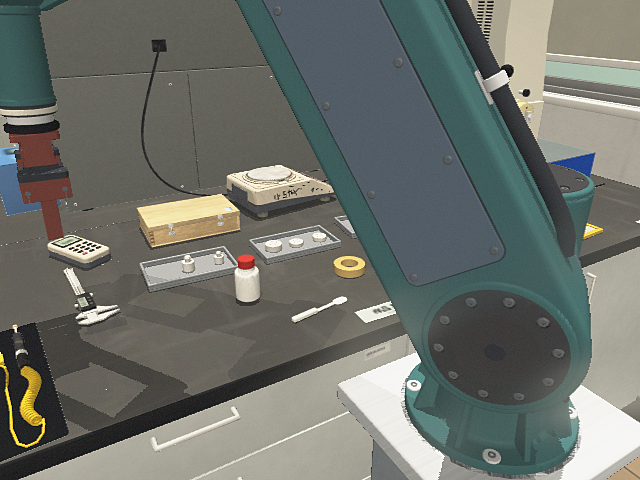

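All the pieces sit in their own trays: the weight at (171,136), the discs at (372,116) and (429,118), and the cup at (641,85), in crop pixels. The bottle is at full-frame (230,287) and the tape at (342,285), as at the start.

```bash
python3 -c "
from cell import manip
print(manip.hand_in())"
```

```text
the job is handed in; nothing more can be done
None
```

The job is handed in at about 33 s of the 104 s allowed. I picked up the thick disc, thin disc, cup and weight in that order. Each was lowered until it touched the floor of its own kind's tray and then released there.

**Final check:** The last top view shows both discs flat and side by side in the disc tray, the cup mouth up in the cup tray, and the weight standing in the weight tray. The scene view confirms the discs and the weight, but the arm hides the cup tray in it. The tape and bottle are at the same pixels as at the start, to within a pixel or so, and the arm is clear of everything.

**What went less smoothly:**
- **Tool tilt:** The tool slowly tipped as it moved, up to about 0.1 rad. I straightened it before taking the weight. The discs and cup were set down with 0.03–0.07 rad of tilt, so they settled slightly on release.
- **Contact forces:** The wrist readings at set-down were about 10–26 N, highest for the thick disc.
- **Cup approach:** The tool first came down about 12 mm off in x, possibly just touching the cup. The force reading stayed around 1 N, and I corrected it before closing.

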